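# Hang the slide carrier to dry and close the staining jar

### The arm

A 6-joint arm with a two-finger parallel gripper is mounted at the origin on the work surface. World frame = base frame: x ahead of the robot, y to its left, z up, the work surface at z = 0. Lengths are in m, angles in rad, forces in N, time in s.
With the tool pointing down it reaches from about 0.275 to 0.975 m from the base axis. Payload 8.4 kg.
Tool frame: the origin (TCP) lies midway between the tips of the shut fingers; the grasp point (between the pads) lies 19 mm behind it; x points along the fingers, y is the direction in which the jaws open and shut, and the axes are right-handed (so a half turn about x gives the same grasp; the last joint's range is limited). The gripper opens to 92 mm and grips with 3 to 60 N. Pads are 20 mm wide; open, the fingers measure 128 mm over their backs; the gripper's body (75 mm by 189 mm) begins 69 mm behind the grasp point.
Start: joints at [1.323, 0.353, 1.633, -0, 1.155, -0.002], TCP at [0.152, 0.606, 0.215] pointing down, gripper open.
Joint ranges: [-2.63, 2.63], [-0.92, 2.1], [0.06, 2.66], [-1.3, 4.44], [0, 2.69], [-3.02, 3.02]. Speed limits (rad/s): [2.22, 2.22, 2.79, 3.14, 3.14, 3.14].

### API

Orientations are given as a unit quaternion [w, x, y, z].
In Python, from rig import robot gives the robot as it stands. The module is installed in compiled form; this text tells all that it offers.
- The arm moves only by the shell command python3 -m creep 'ROWS'. ROWS is JSON, a list that holds one entry, the list of rows, each a list of 5 numbers: the shift along the tool's x, y, z in cm, then the turn about the tool's x in degrees, then the opening, from 0 (shut) to 1 (fully open). In form: [[[x, y, z, twist, grip], ...]]. A call has exactly 10 rows; each row shifts and turns the pose as measured when the row begins, along the tool's axes as they then stand; what a row does not reach is not made up. A row lasts 1/12 s, in which the tool goes at most 41.7 mm and 7.16 degrees, less where a joint would pass 70% of its speed; a pose out of reach is approached as far as the arm can. A call is refused whole if a number of a shift passes 4.17 or a number of a turn 7.16, either way. A call with a gripper value outside its range is refused whole. The fingers move at their own pace and stop on an object; the grip force is fixed at half the most. Time passes only in rows, so rows that do not move let the fingers close, or fill a call up. It gives the time, the measured TCP pose, the force and the opening at its end, in the units of the state.
- robot.sense(): the state, without advancing time (a new reading comes with each control period).
- robot.grab_frame(name): name is "scene" or "side" or "wrist"; returns the picture (480x640x3 uint8, blue, green, red); there is no depth.
- robot.camera_params(name): a dict with "mtx" (3x3 intrinsics, pixels), "xyz" and "attitude" of the camera in the world. Camera axes: x right, y down, z forward; pixel columns grow to the right and rows downward; lengths in m; the calibration is good to about 2 mm. A picture is of the moment at which its call begins: read the wrist's pose just before it. camera_params takes no time and is no camera call; for the wrist camera it gives the pose at the moment of the call.
- robot.hand_in(): hands the job in, once; it reports no verdict.
The state is a dict: "time": time; "joint_pos": joint angles; "qd": joint speeds; "effort": joint torques, N m; "position": TCP position; "tcp_rot": TCP orientation; "wrist_force": force on the tool from outside, world axes, zero at the start; "moment": the same for the moment, N m; "grip_width": finger opening in m.
Only numpy, scipy, OpenCV 4.12 (cv2) and the standard library are available. Lean on these libraries where they do the work, as an engineer would, in place of code of your own. Each camera call takes 0.05 s, during which the arm holds its last target. There are 200 camera calls.

### The job

Lift the blue cover off the glass jar and lay it flat on the bench, knob up, clear of the jar; then lift the slide carrier out of the jar by its black grip and hang it by its wire handle on the red hook of the drying stand. Finally put the cover gently back on the jar so that it sits fully seated and level. Leave the other things on the bench where they are.

Things in the scene. Friction and masses are not known exactly. Their poses are not given: they have to be found in the camera images.
- jar: Round clear glass jar with a black rubber foot ring, fixed to the bench, open at the top under its cover, empty but for the carrier. Outer diameter 140 mm, wall 4 mm (inner diameter 132 mm), 150 mm high, inner floor 8 mm above the bench. Origin: centre of its underside on the bench; z up.
- jar_rim (a point): Centre of the jar's mouth, level with the rim, 150 mm above the bench.
- cover: Loose blue cover, about 0.25 kg. From the bottom: plug 122 mm diameter, 6 mm thick, going inside the rim with 5 mm to spare all round; plate 148 mm diameter, 7 mm thick, resting on the rim; thin neck; white knob 32 mm diameter, 25 to 49 mm above the origin. Origin: centre of the plug's underside, z up. Starts on the jar, origin 144 mm above the bench; laid on the bench, origin at bench level.
- carrier: Steel slide carrier with slides (one rigid piece), about 0.28 kg, 128 mm high, standing on the jar's floor under the cover, its top 14 mm below the rim. Body 52 mm along x, 80 mm along y, 34 mm high. Its wire handle lies in the y-z plane (x = 0), legs at y = +-38 mm, with a level top bar and a black grip on that. Origin: centre of its underside; z up. Same turned half round.
- carrier_bar (a point): Middle of the underside of the handle's top bar, 90 mm above the carrier's origin; axes as the carrier's. The bar is round, 8 mm thick, level along y from -28 to +28 mm; beyond, it slopes down to the legs. The opening below it is 56 mm high (34 to 90 mm above the origin), open along x.
- carrier_grip (a point): Centre of the carrier's black block grip, 113 mm above the carrier's origin: 22 mm along x, 28 mm along y, 30 mm high (98 to 128 mm above the origin), on the middle of the bar. Gripped across y, the fingertips must stay above the bar's top at 98 mm.
- stand: Drying stand fixed to the bench. Aluminium tray 130 mm wide, 16 mm high, from x = -75 to +95 mm; dark post 18 mm thick at x = +75 mm, 157 mm high; from it a red hook arm 8 mm thick runs level at 145 mm height (axis) towards -x to x = -30 mm, then turns up to a tip at x = -44..-48 mm. Origin: on the bench below the place to hang; x points from hook tip to post, z up.
- hook_seat (a point): Place to hang: on top of the level arm, 149 mm above the bench, 44 mm behind the tip, 75 mm before the post's axis; axes as the stand's. A handle is brought along +x over the tip, then lowered onto the arm. The carrier's body meets the post about 40 mm from here.
- hook_tip (a point): Top of the upturned hook tip, 171 mm above the bench.
- reagent_bottle: Bystander: amber bottle with blue cap, 60 mm diameter, 130 mm high. Origin: centre of its underside.
- tip_box: Bystander: orange box with white lid, 82 x 117 x 63 mm. Origin: centre of its underside.
- joystick: Bystander: white control box 100 x 110 x 35 mm with an upright black stick to 110 mm. Origin: centre of its underside.
There are look-alikes about, which are no part of the job. There is more than one size of the cover; the one meant has the size given above. Leave any yellow look-alike of the stand alone.

How it is judged:
By the outcome, as a careful person would: the job done as asked, in the order asked, and still so for the second after the job is handed in, with the robot touching nothing.
It also fails if it takes over 72 s, if anything falls off the work surface, if the arm or the gripper's body presses on something with over 40 N, if the wrist force passes 120 N, or if a joint passes its speed limit or range.

## Working session

There is one attempt and no reset: what is moved stays moved. The work goes in short steps, Python scripts to look and compute and a shell command to move; the robot and the scene stay as the last step left them, time stands still between calls to the robot, and variables do not carry over. Pictures are saved under pics/ and viewed, about 8 in all and at most 12, crops included, and the job is handed in when it is done.

```bash
mkdir -p pics
cat > h.py <<'E'
import numpy as np, cv2
from rig import robot
from scipy.spatial.transform import Rotation as R
def rot(q): return R.from_quat(np.r_[q[1:],q[0]]).as_matrix()
def cam(n):
    p=robot.camera_params(n); a=np.array(p["attitude"],float)
    return np.array(p["mtx"]),np.array(p["xyz"]),(rot(a) if a.size==4 else a.reshape(3,3))
def ray(c,uv):
    K,t,A=c; d=A@np.linalg.inv(K)@np.r_[uv,1.]; return t,d/np.linalg.norm(d)
def onz(c,uv,z):
    t,d=ray(c,uv); return t+d*(z-t[2])/d[2]
def tri(c1,u1,c2,u2):
    a,d=ray(c1,u1); b,e=ray(c2,u2)
    s=np.linalg.lstsq(np.c_[d,-e],b-a,rcond=None)[0]; p,q=a+s[0]*d,b+s[1]*e
    return (p+q)/2,np.linalg.norm(p-q)
def proj(c,P):
    K,t,A=c; v=K@A.T@(np.array(P)-t); return v[:2]/v[2]
E
python3 - <<'E'
from h import *
print(robot.sense())
for n in ("scene","side","wrist"):
    print(n,robot.camera_params(n)); cv2.imwrite(f"pics/{n}0.png",robot.grab_frame(n))
E
```

```text
{'time': 0.0, 'joint_pos': array([ 1.32258082e+00,  3.53623974e-01,  1.63412259e+00, -2.97387320e-06,
        1.15518662e+00, -2.39116359e-03]), 'qd': array([ 0.00111779, -0.00139566,  0.00045677,  0.00160187, -0.00244188,
       -0.00031404]), 'effort': array([ 7.56241825e-04, -5.93843472e+01, -3.34216189e+01,  6.99029281e-02,
        2.33228848e-02, -7.92608944e-05]), 'position': array([0.15197378, 0.60574107, 0.21388373]), 'tcp_rot': array([ 0.70171385,  0.08622257,  0.7018304 , -0.08716327]), 'wrist_force': array([ 0.76818004, -0.67511505, -0.28018894]), 'moment': array([0.00439086, 0.04541462, 0.0095543 ]), 'grip_width': 0.09184234381726918}
scene {'mtx': array([[447.52201884,   0.        , 314.03242984],
       [  0.        , 447.52201884, 239.26752173],
       [  0.        ,   0.        ,   1.        ]]), 'xyz': array([1.52173843, 0.35639981, 0.87264114]), 'attitude': array([-0.2730302 ,  0.50506022,  0.72746091, -0.37572503])}
side {'mtx': array([[473.65239735,   0.        , 320.64803727],
       [  0.        , 473.65239735, 237.09688317],
       [  0.        ,   0.        ,   1.        ]]), 'xyz': array([-0.10403151, -0.68537655,  0.83544674]), 'attitude': array([-0.42148889,  0.83418286, -0.31443029,  0.16619167])}
wrist {'mtx': array([[412.20157077,   0.        , 315.79295181],
       [  0.        , 412.20157077, 239.65520448],
       [  0.        ,   0.        ,   1.        ]]), 'xyz': array([0.08551361, 0.62284689, 0.38438318]), 'attitude': array([0.0976308 , 0.7823282 , 0.61048118, 0.07578625])}
```

View pics/scene0.png

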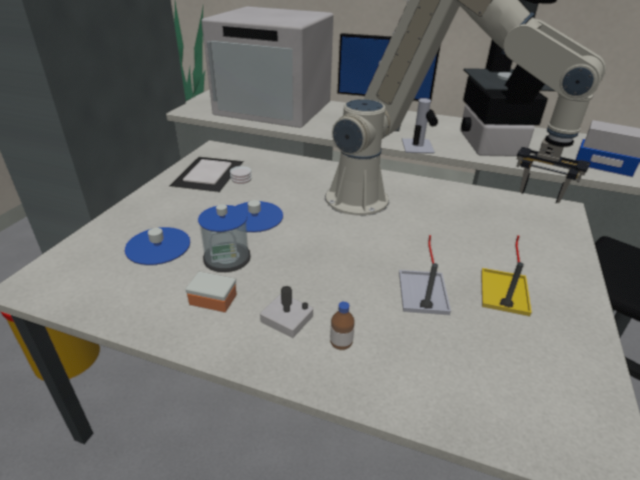

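View pics/side0.png

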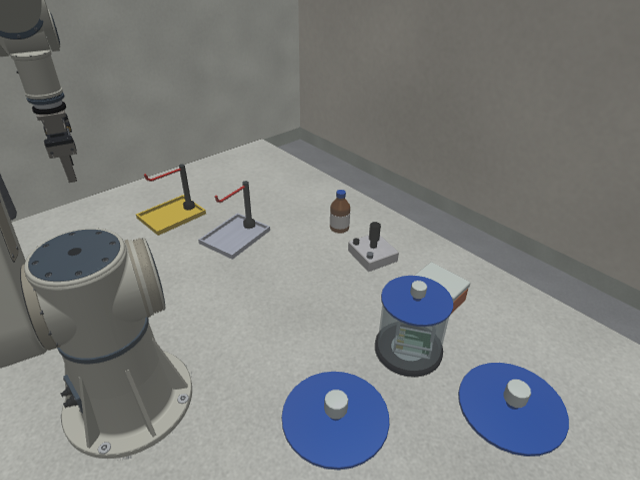

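Scene view: cover candidates are at (222,218) on the jar, and (158,245) and (255,215), which lie on the bench. The first is the one meant: it sits on the jar and looks smallest. Stand candidates are the silver-tray stand at (425,290) and the yellow one at (505,290). The silver one is meant. I'll measure these and check them in a crop.

Run:
```python
from h import *
S,D=cam("scene"),cam("side"); s=cv2.imread("pics/scene0.png"); d=cv2.imread("pics/side0.png")
def blobs(im,lo,hi,amin,nm):
    h=cv2.cvtColor(im,cv2.COLOR_BGR2HSV); m=cv2.inRange(h,lo,hi)
    n,l,st,c=cv2.connectedComponentsWithStats(m)
    for i in range(1,n):
        if st[i][4]>=amin: print(nm,c[i].round(1),st[i])
    return l
for im,n in((s,"scene"),(d,"side")):
    blobs(im,(105,150,60),(125,255,255),60,n+" blue"); 
    l=blobs(im,(0,160,80),(6,255,255),15,n+" red"); l2=blobs(im,(172,160,80),(180,255,255),15,n+" red2")
k,e=tri(S,(222,210),D,(419,288)); print("knob~",k,e)
for n,u in dict(c1=(158,245),c2=(255,215)).items(): print(n,onz(S,u,.01))
for n,u in dict(c1=(513,407),c2=(336,418)).items(): print(n,onz(D,u,.01))
print("jar foot",onz(S,(227,256),.0),onz(D,(409,349),0))
print("plate width", [np.linalg.norm(onz(D,(381,300),.155)-onz(D,(453,300),.155))])
print("bench widths",np.linalg.norm(onz(D,(282,418),.01)-onz(D,(389,418),.01)))
for n,u in dict(bottle=(342,345),joy=(287,316),tip=(212,300),lens=(241,178)).items(): print(n,onz(S,u,0))
for nm,q in dict(tip=((430,237),(217,197)),posttop=((434,264),(247,182)),).items(): print(nm,tri(S,q[0],D,q[1]))
print("tray scene",[onz(S,u,.016)[:2].round(3) for u in((400,272),(444,272),(449,309),(403,309))])
print("tray side",[onz(D,u,.016)[:2].round(3) for u in((199,239),(236,216),(270,230),(233,254))])
a=cv2.resize(s[190:330,110:300],None,fx=2.1,fy=2.1,interpolation=2); b=cv2.resize(s[225:325,385:535],None,fx=2.66,fy=2.66,interpolation=2)
c=cv2.resize(d[155:265,130:280],None,fx=2.66,fy=2.66,interpolation=2);e=cv2.resize(d[270:380,360:480],None,fx=2.66,fy=2.66,interpolation=2)
o=np.zeros((600,800,3),np.uint8)
for im,(y,x) in((a,(0,0)),(b,(0,400)),(c,(300,0)),(e,(300,400))): o[y:y+im.shape[0],x:x+im.shape[1]]=im[:600-y,:800-x]
cv2.imwrite("pics/crop1.png",o)
```

```text
scene blue [359.1  62.7] [ 340   37   49   57 1954]
scene blue [426.4  83.6] [416  59  20  40 272]
scene blue [608.9 160.5] [577 140  63  36 724]
scene blue [241.2 218. ] [ 199  203   83   28 1511]
scene blue [157.2 247. ] [ 126  228   63   36 1489]
scene red [  7.4 316.3] [  2 313  11   8  39]
side blue [416.8 301.2] [ 382  276   71   49 2356]
side blue [513.3 409.8] [ 459  363  109   92 6710]
side blue [335.3 420.7] [ 283  372  106   96 7333]
side red [164.7 174.4] [151 169  29  12  38]
side red [231.2 193.7] [220 187  23  14  30]
knob~ [ 0.53288735 -0.28283906  0.1805032 ] 0.0033546420100676456
c1 [ 0.56196856 -0.52194629  0.01      ]
c2 [ 0.27518207 -0.30921894  0.01      ]
c1 [ 0.56425253 -0.52634657  0.01      ]
c2 [ 0.28194382 -0.31159274  0.01      ]
jar foot [ 5.21796436e-01 -2.89150836e-01 -1.11022302e-16] [ 0.53042668 -0.28901996  0.        ]
plate width [np.float64(0.14954714033818967)]
bench widths 0.20786474556787038
bottle [0.75088261 0.16957323 0.        ]
joy [ 0.70470934 -0.00223195  0.        ]
tip [ 0.72181979 -0.22646362  0.        ]
lens [ 0.01238313 -0.5044478   0.        ]
tip (array([0.42394388, 0.31981726, 0.16338979]), np.float64(0.0022588966632413714))
posttop (array([0.53867131, 0.34641844, 0.15683004]), np.float64(0.003866991742747456))
tray scene [array([0.421, 0.254]), array([0.372, 0.38 ]), array([0.534, 0.412]), array([0.58 , 0.293])]
tray side [array([0.376, 0.37 ]), array([0.524, 0.402]), array([0.559, 0.273]), array([0.411, 0.247])]
```

View pics/crop1.png

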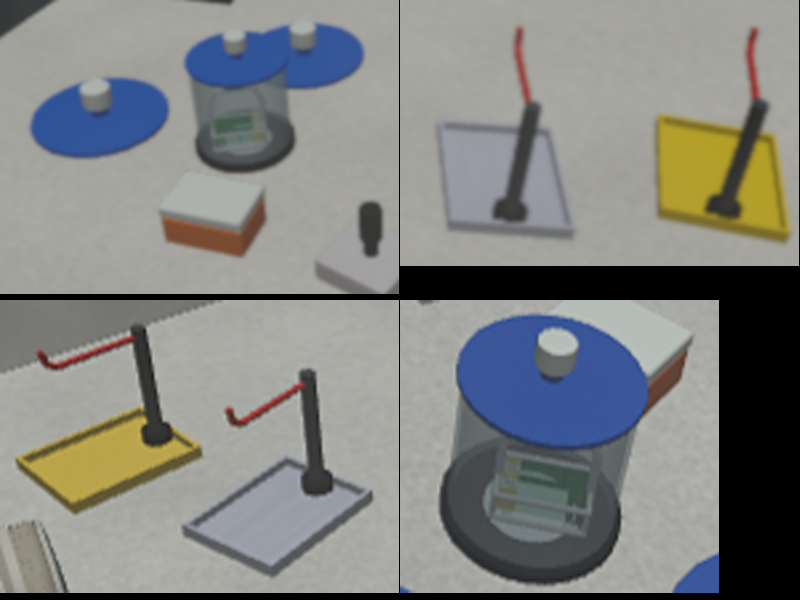

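The crop and sizes confirm both choices. The cover on the jar is about 149.5 mm across, while the two bench covers are about 208 mm. The red hook on the silver-tray stand is meant, not the yellow one. Next I'll work out the moves.

```bash
cat >> h.py <<'E'
def plan(target,jaw_deg=None,pts={}):
    """remaining shift in tool axes (cm), twist (deg) to get jaws along world direction jaw_deg (mod 180)"""
    s=robot.sense(); A=rot(s["tcp_rot"]); p=np.array(s["position"])
    cur=np.degrees(np.arctan2(A[1,1],A[0,1]))
    print("t",round(s["time"],2),"pos",p.round(4),"x-axis",A[:,0].round(3),"jaw",round(cur,2),"F",np.round(s["wrist_force"],1),"w",round(s["grip_width"],4),"j6",round(s["joint_pos"][5],2))
    if jaw_deg is not None:
        dy=(jaw_deg-cur+90)%180-90
        print("twist",(-dy*np.sign(A[2,0])*-1).round(2))   # tool x down: + twist turns -world z
    if target is not None: print("shift cm",(A.T@(np.array(target)-p)*100).round(2))
    K,t,C=cam("wrist")
    for n,q in pts.items():
        print(n,proj((K,t+np.array(target)-p,C),q).round(0))
E
python3 - <<'E'
from h import *
plan([.48,-.22,.34],None,dict(knob=[.53,-.284,.18],foot=[.53,-.284,0]))
plan([.53,-.284,.34],None,dict(knob=[.53,-.284,.18],foot=[.53,-.284,0]))
plan([.40,.25,.34],None,dict(seat=[.47,.33,.149],tip=[.424,.32,.171],post=[.54,.346,.157]))
print(rot(robot.sense()["tcp_rot"]).round(3))
E
```

```text
t 0.15 pos [0.152  0.6059 0.214 ] x-axis [-0.    -0.001 -1.   ] jaw 75.92 F [ 0.4  0.2 -0.5] w 0.0918 j6 -0.0
shift cm [-12.52 -72.14  51.91]
knob [257. 295.]
foot [277. 242.]
t 0.15 pos [0.152  0.6059 0.214 ] x-axis [-0.    -0.001 -1.   ] jaw 75.92 F [ 0.4  0.2 -0.5] w 0.0918 j6 -0.0
shift cm [-12.52 -77.13  58.31]
knob [316. 222.]
foot [316. 192.]
t 0.15 pos [0.152  0.6059 0.214 ] x-axis [-0.    -0.001 -1.   ] jaw 75.92 F [ 0.4  0.2 -0.5] w 0.0918 j6 -0.0
shift cm [-12.57 -28.5   32.71]
seat [418. 267.]
tip [403. 227.]
post [451. 334.]
[[-0.     0.243  0.97 ]
 [-0.001  0.97  -0.243]
 [-1.    -0.001  0.   ]]
```

```bash
python3 -m creep '[[[-1.3,-2.4,2.9,0,1],[-1.3,-2.4,2.9,0,1],[-1.3,-2.4,2.9,0,1],[-1.3,-2.4,2.9,0,1],[-1.3,-2.4,2.9,0,1],[-1.3,-2.4,2.9,0,1],[-1.3,-2.4,2.9,0,1],[-1.3,-2.4,2.9,0,1],[-1.3,-2.4,2.9,0,1],[-1.3,-2.4,2.9,0,1]]]'
python3 - <<'E'
from h import *
plan([.40,.25,.34])
E
```

```text
time: 0.98
position: [0.3778, 0.293, 0.3438]
tcp_rot: [0.701, 0.08, 0.704, -0.086]
wrist_force: [0.7, -0.1, 0.3]
grip_width: 0.0924
t 0.98 pos [0.3778 0.293  0.3438] x-axis [-0.005 -0.008 -1.   ] jaw 76.52 F [ 0.7 -0.1  0.3] w 0.0924 j6 -0.68
shift cm [ 0.4  -3.66  3.17]
```

```bash
python3 -m creep '[[[0.2,-1.5,-1.5,0,1],[0.1,-1.5,-1.5,0,1],[0,-1,-1.5,0,1],[0,0,0,0,1],[0,0,0,0,1],[0,0,0,0,1],[0,0,0,0,1],[0,0,0,0,1],[0,0,0,0,1],[0,0,0,0,1]]]' | tail -5
python3 - <<'E'
from h import *
import pickle
plan([.40,.25,.34])
c=cam("wrist"); im=robot.grab_frame("wrist"); pickle.dump(c,open("w1.pkl","wb")); cv2.imwrite("pics/w1.png",im)
E
```

```text
time: 1.82
position: [0.331, 0.2585, 0.3436]
tcp_rot: [0.703, 0.084, 0.701, -0.089]
wrist_force: [0.0, -0.2, -0.0]
grip_width: 0.0918
t 1.82 pos [0.331  0.2585 0.3436] x-axis [ 0.001 -0.007 -1.   ] jaw 75.92 F [ 0.  -0.2 -0. ] w 0.0918 j6 -0.66
shift cm [0.37 0.85 6.9 ]
```

View pics/w1.png

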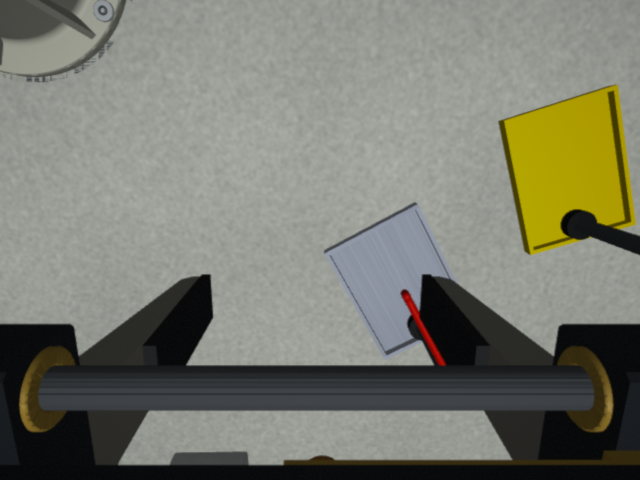

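The wrist view shows the silver tray at about (390,280) and its hook tip at (405,292), with the fingers hiding the arm of the hook. I'll move forward for a clear second view.

```bash
python3 -m creep '[[[0,1.3,3.4,0,1],[0.1,1.3,3.4,0,1],[0.1,1.2,3.4,0,1],[0.1,1,3.4,0,1],[0,0,0,0,1],[0,0,0,0,1],[0,0,0,0,1],[0,0,0,0,1],[0,0,0,0,1],[0,0,0,0,1]]]' | tail -5
python3 - <<'E'
from h import *
import pickle
plan([.40,.25,.34])
c=cam("wrist"); im=robot.grab_frame("wrist"); pickle.dump(c,open("w2.pkl","wb")); cv2.imwrite("pics/w2.png",im)
E
```

```text
time: 2.7
position: [0.4779, 0.2733, 0.3386]
tcp_rot: [0.702, 0.083, 0.702, -0.088]
wrist_force: [-0.7, -0.4, 0.1]
grip_width: 0.0917
t 2.7 pos [0.4779 0.2733 0.3386] x-axis [-0.002 -0.008 -1.   ] jaw 76.13 F [-0.7 -0.4  0.1] w 0.0917 j6 -0.81
shift cm [-0.11 -4.13 -7.  ]
```

View pics/w2.png

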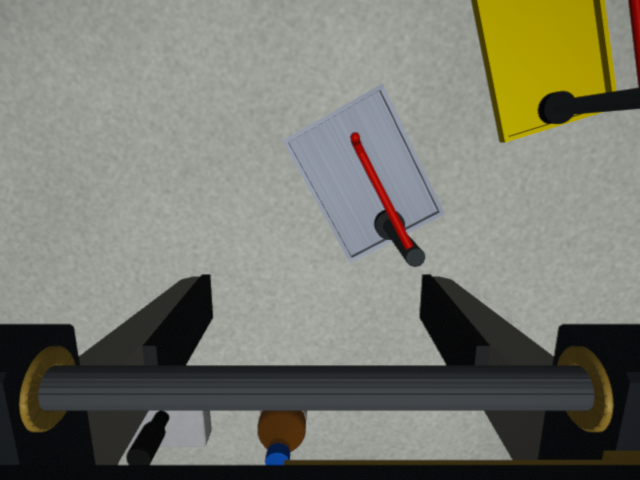

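The whole hook is now visible: tip (355,135), post top (415,257), tray corners (380,87), (440,212), (352,257), (288,143).

Run:
```python
from h import *
import pickle
c1,c2=[pickle.load(open(f,"rb")) for f in("w1.pkl","w2.pkl")]
im=cv2.imread("pics/w2.png"); h=cv2.cvtColor(im,cv2.COLOR_BGR2HSV)
m=cv2.inRange(h,(0,160,60),(5,255,255))|cv2.inRange(h,(174,160,60),(180,255,255)); m[:,480:]=0
ys,xs=np.where(m>0); print(xs.min(),xs.max(),ys.min(),ys.max())
# row centres of red arm (below the bend), cast on z=.145
P=np.array([onz(c2,(xs[ys==y].mean(),y),.145) for y in range(160,232,4)])
vx,vy,x0,y0=cv2.fitLine(P[:,:2].astype(np.float32),2,0,.01,.01).ravel(); 
if vx<0: vx,vy=-vx,-vy
print("arm dir deg",np.degrees(np.arctan2(vy,vx)),"pt",x0,y0)
tip,e=tri(c1,(405,292),c2,(355,135)); print("tip",tip,e)
print("tip@.171",onz(c2,(355,135),.171),"post top@.157",onz(c2,(415,257),.157))
T=np.array([onz(c2,u,.016) for u in((380,87),(440,212),(352,257),(288,143))]); print(T.round(4)); 
d=(T[1]-T[0]+T[2]-T[3])[:2]; print("tray dir",np.degrees(np.arctan2(d[1],d[0])))
u=d/np.linalg.norm(d); print("origin from tray",T.mean(0)[:2]-.010*u,"from tip",onz(c2,(355,135),.171)[:2]+.046*u,"from post",onz(c2,(415,257),.157)[:2]-.075*u)
S,D=cam("scene"),cam("side")
print("scene-side seat proj", proj(D,[.467,.331,.171]))
plan([.53,-.284,.34])
```

```text
351 413 133 249
arm dir deg 14.79705 pt 0.47407025 0.33340958
tip [0.41840179 0.31964872 0.16207595] 0.00043714342275578337
tip@.171 [0.41820684 0.31912937 0.171     ] post top@.157 [0.53386702 0.34923286 0.157     ]
[[0.3768 0.3706 0.016 ]
 [0.5341 0.4122 0.016 ]
 [0.5642 0.2964 0.016 ]
 [0.4114 0.2542 0.016 ]]
tray dir 15.09395527989043
origin from tray [0.46197538 0.33075083] from tip [0.46261984 0.33110789] from post [0.46145452 0.32970267]
scene-side seat proj [227.67670708 187.49941527]
t 2.75 pos [0.4778 0.2733 0.3387] x-axis [-0.002 -0.007 -1.   ] jaw 76.13 F [ 0.6 -0.2  0.3] w 0.092 j6 -0.81
shift cm [  0.27 -52.86  18.42]
```

```bash
python3 -m creep '[[[0,-3.8,1.3,0,1],[0,-3.8,1.3,0,1],[0,-3.8,1.3,0,1],[0,-3.8,1.3,0,1],[0,-3.8,1.3,0,1],[0,-3.8,1.3,0,1],[0,-3.8,1.3,0,1],[0,-3.8,1.3,0,1],[0,-3.8,1.3,0,1],[0,-3.8,1.3,0,1]]]' | head -2
python3 - <<'E'
from h import *
plan([.53,-.284,.34],76)
E
```

```text
time: 3.58
position: [0.5109, -0.1324, 0.3453]
t 3.58 pos [ 0.5109 -0.1324  0.3453] x-axis [ 0.008 -0.004 -1.   ] jaw 77.17 F [ 1.4 -0.6 -0. ] w 0.0915 j6 -1.6
twist 1.17
shift cm [  0.61 -14.35   5.22]
```

```bash
python3 -m creep '[[[0,-3.5,1.3,0.3,1],[0,-3.5,1.3,0.3,1],[0.2,-2.7,1,0.3,1],[0.2,-1,0.4,0,1],[0,0,0,0,1],[0,0,0,0,1],[0,0,0,0,1],[0,0,0,0,1],[0,0,0,0,1],[0,0,0,0,1]]]' | head -2
python3 - <<'E'
from h import *
import pickle
plan([.53,-.284,.34],76)
c=cam("wrist"); im=robot.grab_frame("wrist"); pickle.dump(c,open("w3.pkl","wb")); cv2.imwrite("pics/w3.png",im)
h=cv2.cvtColor(im,cv2.COLOR_BGR2HSV)
def big(m,lo,hi):
    n,l,st,ce=cv2.connectedComponentsWithStats(m)
    for i in range(1,n):
        if lo<st[i][4]<hi: print(st[i],ce[i].round(1))
print("white");big(cv2.inRange(h,(0,0,150),(180,60,255)),300,6000)
print("blue");big(cv2.inRange(h,(105,150,40),(125,255,255)),2000,1e6)
print(proj(c,[.53,-.284,.193]),proj(c,[.53,-.284,.157]))
E
```

```text
time: 4.42
position: [0.5232, -0.2507, 0.345]
t 4.42 pos [ 0.5232 -0.2507  0.345 ] x-axis [ 0.012 -0.005 -1.   ] jaw 76.2 F [ 0.1  0.3 -0.1] w 0.0919 j6 -1.78
twist 0.2
shift cm [ 0.52 -3.07  1.44]
white
[ 258  219   38   36 1072] [276.3 236.6]
[ 79 268  37  35 997] [ 96.9 285. ]
blue
[  119     0   188    88 12401] [214.5  36.2]
[  199   142   164   161 19339] [280.4 221.5]
[   36   190   164   150 15147] [111.1 255.8]
[277.70668063 238.99432657] [281.37373739 228.62921453]
```

View pics/w3.png

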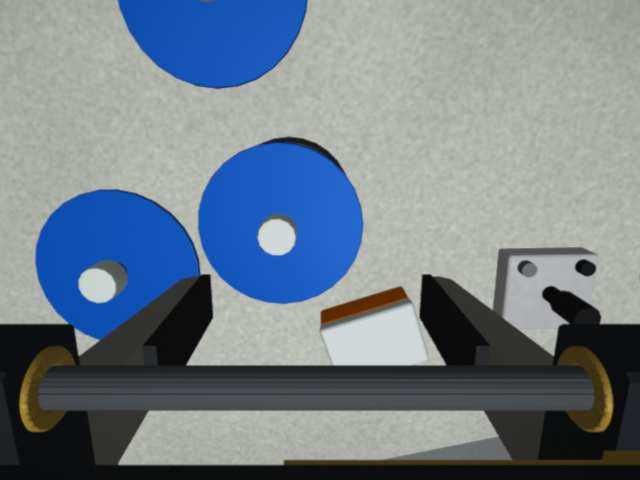

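Wrist view: the wanted cover sits on the jar at (280,221) with its knob at (276,237). A large look-alike's knob is at (98,285), and the tip box is at (370,330). Aligning on the knob.

Run:
```python
from h import *
import pickle
c=pickle.load(open("w3.pkl","rb")); D=cam("side"); S=cam("scene")
k=onz(c,(276.3,236.6),.193); p=onz(c,(280.8,222),.157); print(k,p, "h from wrist+side:",tri(c,(276.3,236.6),D,(419,285)))
plan([k[0],k[1],.166],None)
```

```text
[ 0.52780292 -0.28457899  0.193     ] [ 0.52403661 -0.28292648  0.157     ] h from wrist+side: (array([ 0.52860955, -0.28530481,  0.19231523]), np.float64(0.0017285662890129633))
t 4.47 pos [ 0.5233 -0.2507  0.345 ] x-axis [ 0.013 -0.005 -1.   ] jaw 76.2 F [ 1.  -0.  -0.6] w 0.0919 j6 -1.78
shift cm [17.92 -3.14  1.01]
```

```bash
python3 -m creep '[[[0,-1.5,0.5,0,1],[1,-1.5,0.5,0,1],[2,0,0,0,1],[2.5,0,0,0,1],[2.5,0,0,0,1],[2.5,0,0,0,1],[1.5,0,0,0,1],[0,0,0,0,1],[0,0,0,0,1],[0,0,0,0,1]]]' | head -2
python3 - <<'E'
from h import *
plan([.527,-.2845,.166])
E
```

```text
time: 5.3
position: [0.5286, -0.2928, 0.2173]
t 5.3 pos [ 0.5286 -0.2928  0.2173] x-axis [ 0.014 -0.008 -1.   ] jaw 76.24 F [0.2 0.3 0.8] w 0.0921 j6 -1.84
shift cm [ 5.12  0.8  -0.44]
```

```bash
python3 -m creep '[[[0.6,0.35,-0.2,0,1],[1,0.35,-0.2,0,1],[1,0,0,0,1],[1,0,0,0,1],[0.8,0,0,0,1],[0.4,0,0,0,1],[0,0,0,0,1],[0,0,0,0,1],[0,0,0,0,1],[0,0,0,0,1]]]' | head -2
python3 - <<'E'
from h import *
plan([.527,-.2845,.166])
E
```

```text
time: 6.13
position: [0.529, -0.2861, 0.1676]
t 6.13 pos [ 0.529  -0.2861  0.1676] x-axis [ 0.019 -0.011 -1.   ] jaw 76.27 F [ 0.5 -0.3 -0.1] w 0.092 j6 -1.83
shift cm [ 0.16  0.11 -0.24]
```

```bash
python3 -m creep '[[[0,0.1,-0.2,0,0],[0,0,0,0,0],[0,0,0,0,0],[0,0,0,0,0],[0,0,0,0,0],[0,0,0,0,0],[0,0,0,0,0],[0,0,0,0,0],[-0.3,0,0,0,0],[-0.5,0,0,0,0]]]'
python3 - <<'E'
from h import *
plan([.47,-.03,.26])
E
```

```text
time: 6.97
position: [0.5271, -0.2846, 0.1765]
tcp_rot: [0.71, 0.081, 0.694, -0.088]
wrist_force: [-0.7, -0.1, -3.7]
grip_width: 0.0311
t 6.97 pos [ 0.5271 -0.2846  0.1765] x-axis [ 0.02  -0.012 -1.   ] jaw 76.26 F [-0.7 -0.1 -3.7] w 0.0311 j6 -1.83
shift cm [ -8.75  23.32 -11.4 ]
```

```bash
python3 -m creep '[[[-0.8,0,0,0,0],[-1,0,0,0,0],[-1.2,0,0,0,0],[-1,0,0,0,0],[0,2,-0.9,0,0],[0,3,-1.5,0,0],[0,3,-1.5,0,0],[0,3,-1.5,0,0],[0,3,-1.5,0,0],[0,3,-1.5,0,0]]]'|head -2
python3 - <<'E'
from h import *
plan([.47,-.03,.06])
E
```

```text
time: 7.8
position: [0.4861, -0.0991, 0.2232]
t 7.8 pos [ 0.4861 -0.0991  0.2232] x-axis [ 0.027 -0.016 -1.   ] jaw 75.81 F [ 0.3  0.3 -2.9] w 0.0316 j6 -1.51
shift cm [16.16  6.45 -3.75]
```

```bash
python3 -m creep '[[[0.5,2.5,-1.5,0,0],[1.5,1.8,-1,0,0],[2,0.8,-0.5,0,0],[2.5,0,0,0,0],[2.5,0,0,0,0],[2,0,0,0,0],[2,0,0,0,0],[1,0,0,0,0],[0,0,0,0,0],[0,0,0,0,0]]]'|head -2
python3 - <<'E'
from h import *
plan([.47,-.03,.022])
E
```

```text
time: 8.63
position: [0.4762, -0.0348, 0.0874]
t 8.63 pos [ 0.4762 -0.0348  0.0874] x-axis [ 0.041 -0.015 -0.999] jaw 76.2 F [-0.   0.5 -3.3] w 0.0314 j6 -1.38
shift cm [ 6.5   0.34 -1.  ]
```

```bash
python3 -m creep '[[[1,0,0,0,0],[1.2,0,0,0,0],[1.2,0,0,0,0],[1,0,0,0,0],[0.7,0,0,0,0],[0.4,0,0,0,0],[0.2,0,0,0,0],[0,0,0,0,0],[0,0,0,0,0],[0,0,0,0,0]]]'|grep -v rot
python3 - <<'E'
from h import *
plan([.47,-.03,.022])
E
```

```text
time: 9.47
position: [0.4853, -0.0366, 0.0331]
wrist_force: [-0.1, 0.2, -2.4]
grip_width: 0.0312
t 9.47 pos [ 0.4853 -0.0366  0.0331] x-axis [ 0.053 -0.016 -0.998] jaw 76.15 F [-0.1  0.2 -2.4] w 0.0312 j6 -1.38
shift cm [ 1.01  0.28 -1.7 ]
```

```bash
python3 -m creep '[[[0.3,0,-0.1,0,0],[0.3,0,-0.1,0,0],[0.15,0,0,0,0],[0.1,0,0,0,0],[0,0,0,0,0],[0,0,0,0,0.42],[0,0,0,0,0.42],[0,0,0,0,0.6],[0,0,0,0,0.6],[0,0,0,0,0.6]]]'|grep -v rot
python3 - <<'E'
from h import *
plan([.47,-.03,.15])
E
```

```text
time: 10.3
position: [0.4869, -0.0365, 0.0294]
wrist_force: [-1.0, -0.9, -0.7]
grip_width: 0.0549
t 10.3 pos [ 0.4869 -0.0365  0.0294] x-axis [ 0.061 -0.016 -0.998] jaw 76.16 F [-1.  -0.9 -0.7] w 0.0549 j6 -1.38
shift cm [-12.15   0.21  -1.03]
```

```bash
python3 -m creep '[[[-1,0,0,0,0.8],[-2.5,0,0,0,0.8],[-4,0,0,0,0.8],[-4,0,0,0,0.8],[-4,0,0,0,0.8],[-4,0,0,0,0.8],[-4,0,0,0,0.8],[-3,0,0,0,0.8],[0,0,0,0,0.8],[0,0,0,0,0.8]]]'|grep -v rot
python3 - <<'E'
from h import *
plan([.527,-.2845,.34])
E
```

```text
time: 11.13
position: [0.4668, -0.0316, 0.3108]
wrist_force: [0.3, 0.4, -0.7]
grip_width: 0.0735
t 11.13 pos [ 0.4668 -0.0316  0.3108] x-axis [ 0.06  -0.016 -0.998] jaw 76.17 F [ 0.3  0.4 -0.7] w 0.0735 j6 -1.39
shift cm [ -2.15 -23.12  12.04]
```

```bash
python3 -m creep '[[[-0.5,-3,1.2,0,0.5],[-0.5,-3.5,1.5,0,0.5],[-0.5,-3.5,1.5,0,0.5],[-0.5,-3.5,1.5,0,0.5],[0,-3.5,1.5,0,0.5],[0,-2,1,0,0.5],[0,0,0,0,0.5],[0,0,0,0,0.5],[0,0,0,0,0.5],[0,0,0,0,0.5]]]'|grep -v rot
python3 - <<'E'
from h import *
import pickle
plan([.50,-.27,.34],None,dict(rim=[.526,-.284,.15],grip=[.526,-.284,.136]))
c=cam("wrist"); im=robot.grab_frame("wrist"); pickle.dump(c,open("w4.pkl","wb")); cv2.imwrite("pics/w4.png",im)
E
```

```text
time: 11.97
position: [0.4955, -0.2403, 0.3272]
wrist_force: [0.3, 0.2, 0.3]
grip_width: 0.0455
t 11.97 pos [ 0.4955 -0.2403  0.3272] x-axis [ 0.048 -0.008 -0.999] jaw 76.41 F [0.3 0.2 0.3] w 0.0455 j6 -1.8
shift cm [-1.23 -2.78  1.19]
rim [306. 236.]
grip [307. 231.]
```

View pics/w4.png

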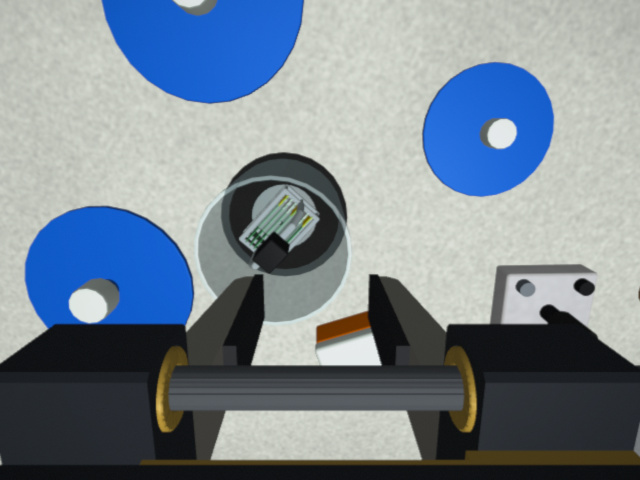

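The jar is open: rim ellipse about x 198–350, y 177–322, black grip at (271,252). The cover lies flat, knob up, at (488,130), clear of the jar. I'll enlarge the view to find the carrier's direction.

Run:
```python
import cv2
im=cv2.imread("pics/w4.png"); cv2.imwrite("pics/w4c.png",cv2.resize(im[170:320,190:360],None,fx=4,fy=4,interpolation=2)[:600,:800])
```

```text
(no output)
```

View pics/w4c.png

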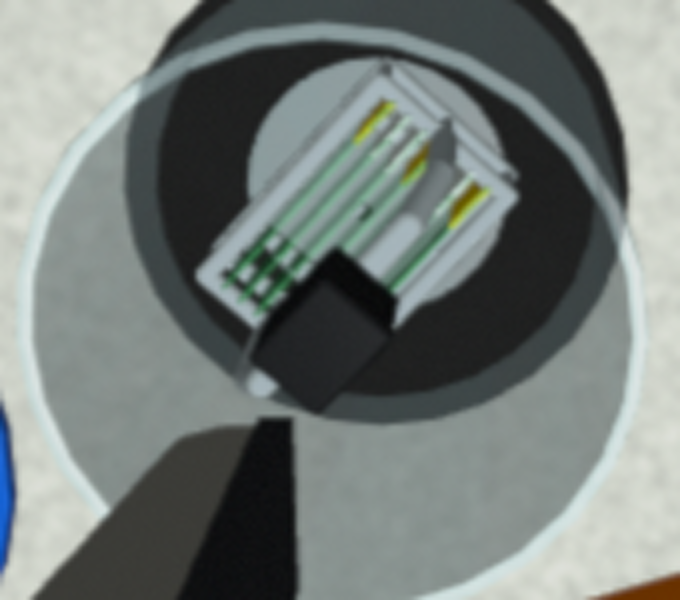

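Run:
```python
from h import *
import pickle
c=pickle.load(open("w4.pkl","rb"))
f=lambda u,v:(u/4+190,v/4+170)
C=np.array([onz(c,f(*q),.136) for q in((250,352),(325,280),(392,335),(318,413))])
e=[np.linalg.norm(C[i]-C[(i+1)%4]) for i in range(4)]; print("edges",np.round(e,4),"centre",C.mean(0))
d=(C[1]-C[0])+(C[2]-C[3]); print("carrier y dir",np.degrees(np.arctan2(d[1],d[0])))
# rim outer circle
Q=np.array([onz(c,f(*q),.150)[:2] for q in((18,300),(70,140),(200,48),(320,22),(450,45),(600,190),(648,340),(600,480),(520,560))])
s=np.linalg.lstsq(np.c_[2*Q,np.ones(len(Q))],(Q**2).sum(1),rcond=None)[0]; print("rim",s[:2],"r",np.sqrt(s[2]+s[0]**2+s[1]**2))
k=onz(c,(502,133.5),.049); print("cover knob",k); print("cover plate",onz(c,(488,129),.013))
b=np.array([onz(c,f(*q),.042) for q in((195,275),(385,65),(518,190))]); print("body",b, np.degrees(np.arctan2(*(b[1]-b[0])[1::-1])))
x,y=C.mean(0)[:2]; yaw=np.degrees(np.arctan2(d[1],d[0]))
plan([x,y,.25],yaw+90); plan([x,y,.25],yaw)
```

```text
edges [0.0248 0.02   0.026  0.0214] centre [ 0.53328569 -0.2914183   0.136     ]
carrier y dir 122.27854592851945
rim [ 0.52726866 -0.2861205 ] r 0.0690535646220369
cover knob [ 0.48640506 -0.03584695  0.049     ]
cover plate [ 0.48304768 -0.03561842  0.013     ]
body [[ 0.53370082 -0.33889043  0.042     ]
 [ 0.48800941 -0.27059539  0.042     ]
 [ 0.53114611 -0.24318791  0.042     ]] 123.78369967696212
t 12.02 pos [ 0.4955 -0.24    0.3273] x-axis [ 0.048 -0.008 -0.999] jaw 76.44 F [-0.6  0.7 -0.5] w 0.0458 j6 -1.8
twist 44.16
shift cm [ 7.94 -4.13  4.49]
t 12.02 pos [ 0.4955 -0.24    0.3273] x-axis [ 0.048 -0.008 -0.999] jaw 76.44 F [-0.6  0.7 -0.5] w 0.0458 j6 -1.8
twist -45.84
shift cm [ 7.94 -4.13  4.49]
```

```bash
python3 -m creep '[[[0,-1,1,4,0.6],[0.5,-1,1,7,0.6],[0.5,-1,1,7,0.6],[0.5,-1,1,7,0.6],[0.5,0,0,7,0.6],[0.5,0,0,7,0.6],[0,0,0,4,0.6],[0,0,0,0,0.6],[0,0,0,0,0.6],[0,0,0,0,0.6]]]'|grep -v rot
python3 - <<'E'
from h import *
plan([.533,-.291,.25],33)
E
```

```text
time: 12.85
position: [0.5203, -0.2813, 0.3032]
wrist_force: [-0.4, -0.5, 0.0]
grip_width: 0.0553
t 12.85 pos [ 0.5203 -0.2813  0.3032] x-axis [ 0.048 -0.006 -0.999] jaw 32.75 F [-0.4 -0.5  0. ] w 0.0553 j6 -1.09
twist -0.25
shift cm [5.38 0.34 1.34]
```

```bash
python3 -m creep '[[[1,0.1,0.5,0,0.6],[1.5,0.1,0.4,0,0.6],[2,0,0.3,0,0.6],[2,0,0,0,0.6],[2,0,0,0,0.6],[1,0,0,0,0.6],[0.5,0,0,0,0.6],[0,0,0,0,0.6],[0,0,0,0,0.6],[0,0,0,0,0.6]]]'|grep -v rot
python3 - <<'E'
from h import *
import pickle
plan([.533,-.291,.106],33)
c=cam("wrist"); im=robot.grab_frame("wrist"); pickle.dump(c,open("w5.pkl","wb")); cv2.imwrite("pics/w5.png",im)
print(proj(c,[.533,-.291,.136]))
E
```

```text
time: 13.68
position: [0.5372, -0.2911, 0.1998]
wrist_force: [-0.5, 0.2, 0.7]
grip_width: 0.055
t 13.68 pos [ 0.5372 -0.2911  0.1998] x-axis [ 0.054 -0.008 -0.999] jaw 33.69 F [-0.5  0.2  0.7] w 0.055 j6 -1.11
twist 0.69
shift cm [ 9.34 -0.71 -0.59]
[305.26201649 247.67939821]
```

View pics/w5.png

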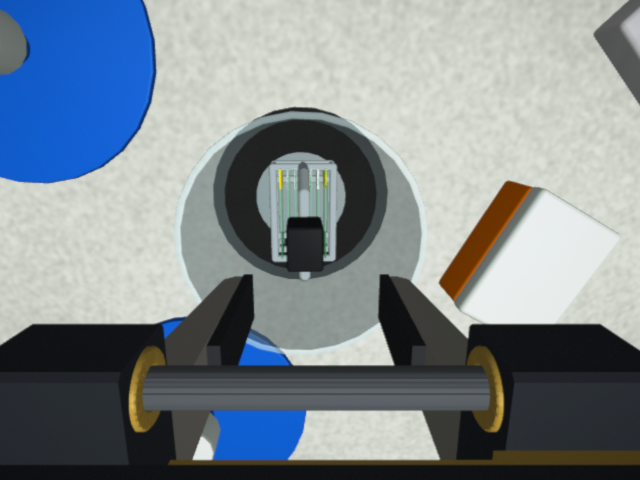

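The grip top is centred at (305,248), squared up with the jaws, and lands where predicted. Descending.

```bash
python3 - <<'E'
from h import *
import pickle
a,b=[pickle.load(open(f,"rb")) for f in("w4.pkl","w5.pkl")]
print("grip top",tri(a,(270.3,256.3),b,(305.5,248)))
E
python3 -m creep '[[[0.5,-0.5,-0.3,0.4,0.6],[1,-0.4,-0.3,0.3,0.6],[1.2,0,-0.1,0,0.6],[1.2,0,-0.1,0,0.6],[1.2,0,0,0,0.6],[0.7,0,0,0,0.6],[0.4,0,0,0,0.6],[0,0,0,0,0.6],[0,0,0,0,0.6],[0,0,0,0,0.6]]]'|grep -v rot
python3 - <<'E'
from h import *
plan([.533,-.291,.106],33)
E
```

```text
grip top (array([ 0.5334679 , -0.29145833,  0.13504113]), np.float64(0.00027137809218588156))
time: 14.57
position: [0.5273, -0.2913, 0.1365]
wrist_force: [-0.2, 0.1, 0.9]
grip_width: 0.0552
t 14.57 pos [ 0.5273 -0.2913  0.1365] x-axis [ 0.06  -0.012 -0.998] jaw 32.81 F [-0.2  0.1  0.9] w 0.0552 j6 -1.1
twist -0.19
shift cm [3.08 0.36 0.15]
```

```bash
python3 -m creep '[[[0.7,0.3,0.1,0,0.6],[1,0.1,0,0,0.6],[0.9,0,0,0,0.6],[0.4,0,0,0,0.6],[0,0,0,0,0],[0,0,0,0,0],[0,0,0,0,0],[0,0,0,0,0],[0,0,0,0,0],[0,0,0,0,0]]]'|grep -v rot
python3 - <<'E'
from h import *
plan([.533,-.291,.106],33)
E
```

```text
time: 15.4
position: [0.5346, -0.2909, 0.1049]
wrist_force: [-0.6, -0.2, 0.1]
grip_width: 0.0218
t 15.4 pos [ 0.5346 -0.2909  0.1049] x-axis [ 0.062 -0.014 -0.998] jaw 32.84 F [-0.6 -0.2  0.1] w 0.0218 j6 -1.1
twist -0.16
shift cm [-0.12 -0.13 -0.07]
```

```bash
python3 - <<'E'
from h import *
plan([.530,-.289,.285],33)
E
python3 -m creep '[[[-0.5,0.03,0.04,0,0],[-1,0.03,0.04,0,0],[-2,0.1,0.1,0,0],[-2,0.1,0.1,0,0],[-2,0.1,0.1,0,0],[-2,0.1,0.1,0,0],[-2,0.1,0.1,0,0],[-2,0.1,0.1,0,0],[-2,0.1,0.1,0,0],[-2,0.1,0.1,0,0]]]'|grep -v rot
python3 - <<'E'
from h import *
plan([.47,.05,.285],15)
E
```

```text
t 15.4 pos [ 0.5346 -0.2909  0.1049] x-axis [ 0.062 -0.014 -0.998] jaw 32.84 F [-0.6 -0.2  0.1] w 0.0218 j6 -1.1
twist -0.16
shift cm [-18.     0.52   0.41]
time: 16.23
position: [0.5319, -0.2889, 0.2897]
wrist_force: [-0.3, -0.7, -2.3]
grip_width: 0.0218
t 16.23 pos [ 0.5319 -0.2889  0.2897] x-axis [ 0.055 -0.009 -0.998] jaw 32.78 F [-0.3 -0.7 -2.3] w 0.0218 j6 -1.09
twist 17.78
shift cm [ -0.17  13.11 -31.86]
```

```bash
python3 -m creep '[[[0,0,-1.5,4,0],[0,0,-2.5,6,0],[0,0,-3.2,6,0],[0,0,-3.2,2,0],[0,0,-3.2,0,0],[0,0,-3.2,0,0],[0,0,-3.2,0,0],[0,0,-3.2,0,0],[0,0,-3.2,0,0],[0,0,-3.2,0,0]]]'|grep -v rot
python3 - <<'E'
from h import *
plan([.346,.300,.26],15)
E
```

```text
time: 17.07
position: [0.4431, -0.0035, 0.2951]
wrist_force: [1.8, 0.4, -2.5]
grip_width: 0.0218
t 17.07 pos [ 0.4431 -0.0035  0.2951] x-axis [ 0.074 -0.017 -0.997] jaw 13.33 F [ 1.8  0.4 -2.5] w 0.0218 j6 -0.22
twist -1.67
shift cm [  2.26  -2.69 -31.86]
```

```bash
python3 -m creep '[[[0,-0.3,-3.5,0,0],[0.2,-0.3,-3.5,0,0],[0.2,-0.3,-3.5,-0.4,0],[0.2,-0.3,-3.5,-0.4,0],[0.2,-0.3,-3.5,-0.4,0],[0.2,-0.3,-3.5,-0.4,0],[0.2,-0.3,-3.5,0,0],[0,-0.2,-2.5,0,0],[0,0,-1.2,0,0],[0,0,0,0,0]]]'|grep -v rot
python3 - <<'E'
from h import *
plan([.346,.300,.195],15)
E
```

```text
time: 17.9
position: [0.3439, 0.2814, 0.2809]
wrist_force: [-0.6, 0.2, -2.2]
grip_width: 0.0216
t 17.9 pos [0.3439 0.2814 0.2809] x-axis [ 0.085 -0.008 -0.996] jaw 15.1 F [-0.6  0.2 -2.2] w 0.0216 j6 0.5
twist 0.1
shift cm [ 8.56 -0.   -2.  ]
```

```bash
python3 -m creep '[[[1,0,-0.8,0,0],[1.5,0,-0.8,0,0],[1.5,0,-0.3,0,0],[1.5,0,0,0,0],[1.5,0,0,0,0],[1,0,0,0,0],[0.5,0,0,0,0],[0,0,0,0,0],[0,0,0,0,0],[0,0,0,0,0]]]'|grep -v rot
python3 - <<'E'
from h import *
plan([.462,.3305,.193],15)
im=robot.grab_frame("side"); im2=robot.grab_frame("scene")
o=np.hstack([cv2.resize(im[120:270,140:290],None,fx=2.66,fy=2.66,interpolation=2),cv2.resize(im2[190:340,360:510],None,fx=2.66,fy=2.66,interpolation=2)])
cv2.imwrite("pics/h1.png",o)
E
```

```text
time: 18.73
position: [0.3476, 0.2968, 0.1927]
wrist_force: [-0.2, -0.0, -2.1]
grip_width: 0.0214
t 18.73 pos [0.3476 0.2968 0.1927] x-axis [ 0.088 -0.007 -0.996] jaw 14.79 F [-0.2 -0.  -2.1] w 0.0214 j6 0.54
twist -0.21
shift cm [ 0.94 11.89 -0.37]
```

View pics/h1.png

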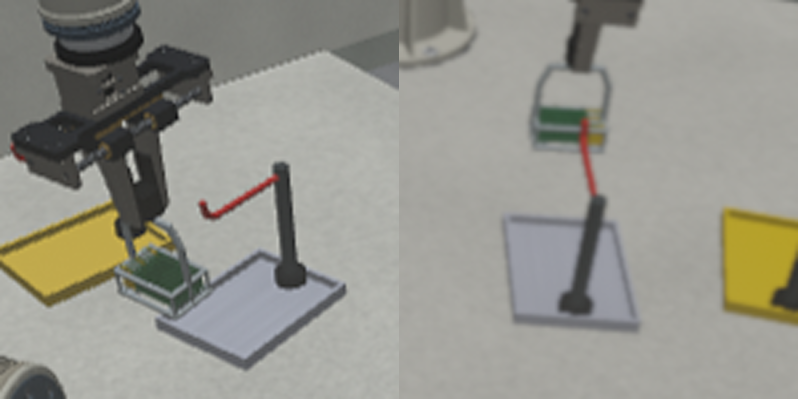

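The carrier hangs square to the stand, in front of the tip: side crop hook tip (205,210), carrier (160,265). Moving along +x over the tip.

```bash
python3 -m creep '[[[0.05,0.8,-0.05,0,0],[0.1,1.3,-0.05,0,0],[0.1,1.5,-0.05,0,0],[0.1,1.5,-0.05,0,0],[0.1,1.5,-0.05,0,0],[0.1,1.5,-0.05,0,0],[0.1,1.3,-0.05,0,0],[0,0.5,0,0,0],[0,0,0,0,0],[0,0,0,0,0]]]'|grep -v rot
python3 - <<'E'
from h import *
plan([.462,.3305,.193],15)
E
```

```text
time: 19.67
position: [0.4572, 0.331, 0.1986]
wrist_force: [-0.3, 0.1, -3.1]
grip_width: 0.0215
t 19.67 pos [0.4572 0.331  0.1986] x-axis [ 0.096  0.    -0.995] jaw 14.84 F [-0.3  0.1 -3.1] w 0.0215 j6 0.44
twist -0.16
shift cm [0.61 0.4  0.15]
```

```bash
python3 - <<'E'
from h import *
plan([.461,.3305,.160],15)
E
python3 -m creep '[[[0.5,-0.1,0,0,0],[0.8,-0.1,0,0,0],[0.8,0,0,0,0],[0.7,0,0,0,0],[0.5,0,0,0,0],[0.2,0,0,0,0],[0,0,0,0,0],[0,0,0,0,0],[0,0,0,0,0],[0,0,0,0,0]]]'|grep -v rot
python3 - <<'E'
from h import *
plan([.462,.3305,.156],15)
E
```

```text
t 19.67 pos [0.4572 0.331  0.1986] x-axis [ 0.096  0.    -0.995] jaw 14.84 F [-0.3  0.1 -3.1] w 0.0215 j6 0.44
twist -0.16
shift cm [ 3.88 -0.    0.05]
time: 20.5
position: [0.4556, 0.3293, 0.1588]
wrist_force: [0.9, 1.2, -1.2]
grip_width: 0.0219
t 20.5 pos [0.4556 0.3293 0.1588] x-axis [ 0.094 -0.002 -0.996] jaw 14.93 F [ 0.9  1.2 -1.2] w 0.0219 j6 0.44
twist -0.07
shift cm [0.34 0.62 0.04]
```

```bash
python3 -m creep '[[[0.2,0.2,0,0,0],[0.2,0.1,0,0,0],[0.1,0,0,0,0],[0,0,0,0,0],[0,0,0,0,0],[0,0,0,0,0],[0,0,0,0,0],[0,0,0,0,0],[0,0,0,0,0],[0,0,0,0,0]]]'|grep -v rot
python3 - <<'E'
from h import *
plan([.462,.3305,.156],15)
im=robot.grab_frame("side"); im2=robot.grab_frame("scene")
o=np.hstack([cv2.resize(im[120:270,140:290],None,fx=2.66,fy=2.66,interpolation=2),cv2.resize(im2[190:340,360:510],None,fx=2.66,fy=2.66,interpolation=2)])
cv2.imwrite("pics/h2.png",o)
E
```

```text
time: 21.33
position: [0.46, 0.3307, 0.1552]
wrist_force: [-1.1, 0.3, -1.5]
grip_width: 0.0217
t 21.33 pos [0.46   0.3307 0.1552] x-axis [ 0.095 -0.    -0.995] jaw 14.91 F [-1.1  0.3 -1.5] w 0.0217 j6 0.44
twist -0.09
shift cm [-0.07  0.2   0.07]
```

View pics/h2.png

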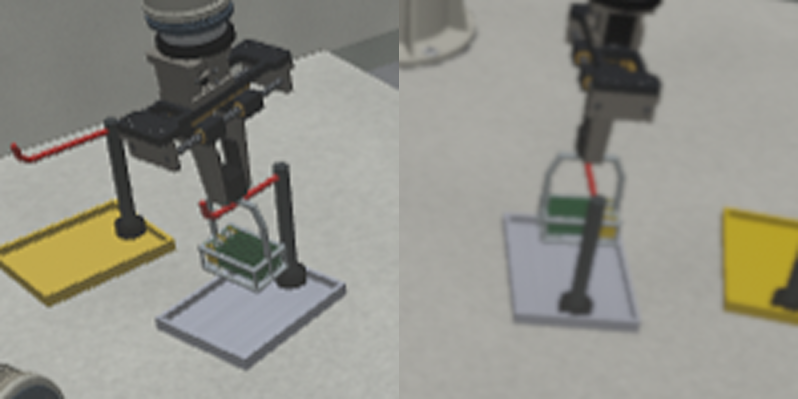

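The handle is on the arm between tip and post: side crop bar at about (240,205), tip (208,210), post (283,170). Releasing with a small opening.

```bash
python3 -m creep '[[[0.15,0,0,0,0],[0.1,0,0,0,0],[0,0,0,0,0],[0,0,0,0,0],[0,0,0,0,0.34],[0,0,0,0,0.34],[0,0,0,0,0.34],[0,0,0,0,0.34],[0,0,0,0,0.34],[0,0,0,0,0.34]]]'|grep -v rot
python3 - <<'E'
from h import *
plan([.462,.3305,.156],15)
E
```

```text
time: 22.27
position: [0.4613, 0.3315, 0.1553]
wrist_force: [-0.0, -0.3, 0.4]
grip_width: 0.0315
t 22.27 pos [0.4613 0.3315 0.1553] x-axis [ 0.098  0.002 -0.995] jaw 14.91 F [-0.  -0.3  0.4] w 0.0315 j6 0.44
twist -0.09
shift cm [-0.07  0.05  0.12]
```

```bash
python3 -m creep '[[[-0.4,0.03,0,0,0.34],[-0.8,0.07,0,0,0.34],[-1,0.09,0,0,0.34],[-1,0.09,0,0,0.34],[-1.5,0.14,0,0,0.34],[-2,0.2,0,0,0.34],[-2.5,0.2,0,0,0.34],[-3,0,0,0,0.34],[-3,0,0,0,0.34],[-1.5,0,0,0,0.34]]]'|grep -v rot
python3 - <<'E'
from h import *
plan([.4865,-.036,.20],90)
im=robot.grab_frame("side"); im2=robot.grab_frame("scene")
o=np.hstack([cv2.resize(im[120:270,140:290],None,fx=2.66,fy=2.66,interpolation=2),cv2.resize(im2[190:340,360:510],None,fx=2.66,fy=2.66,interpolation=2)])
cv2.imwrite("pics/h3.png",o)
E
```

```text
time: 23.1
position: [0.4509, 0.3323, 0.3342]
wrist_force: [-0.4, 0.6, 0.0]
grip_width: 0.031
t 23.1 pos [0.4509 0.3323 0.3342] x-axis [ 0.096  0.    -0.995] jaw 14.91 F [-0.4  0.6  0. ] w 0.031 j6 0.43
twist -75.09
shift cm [13.69 -7.25 36.18]
```

View pics/h3.png

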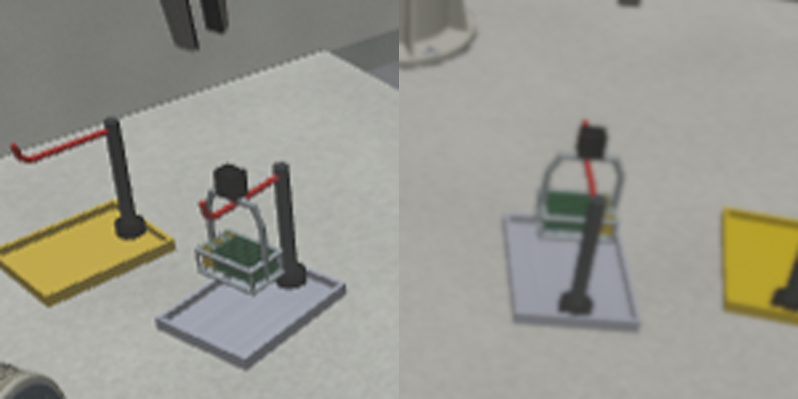

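The carrier hangs freely and level on the red hook: side crop grip (230,180), body (238,262). Going back to the cover.

```bash
python3 -m creep '[[[0,-0.4,2.5,-7,0.9],[0.3,-1,3.3,-7,0.9],[0.3,-1.4,3.2,-7,0.9],[0.3,-1.7,3,-7,0.9],[0.3,-2.1,2.8,-7,0.9],[0.3,-2.4,2.5,-7,0.9],[0.3,-2.7,2.2,-7,0.9],[0.3,-3,1.8,-7,0.9],[0.3,-3.2,1.5,-7,0.9],[0.3,-3,1,-7,0.9]]]'|grep -v rot
python3 - <<'E'
from h import *
plan([.4865,-.036,.15],90)
E
```

```text
time: 24.03
position: [0.4773, 0.016, 0.3087]
wrist_force: [0.2, 0.5, 0.2]
grip_width: 0.0827
t 24.03 pos [0.4773 0.016  0.3087] x-axis [ 0.097  0.005 -0.995] jaw 81.24 F [0.2 0.5 0.2] w 0.0827 j6 -1.39
twist -8.76
shift cm [15.86 -5.31  0.2 ]
```

```bash
python3 -m creep '[[[1,-2,0,-4,0.9],[2,-1.8,0,-4,0.9],[2.5,-1,0,0,0.9],[2.5,0,0,0,0.9],[2.5,0,0,0,0.9],[2,0,0,0,0.9],[1.5,0,0,0,0.9],[1,0,0,0,0.9],[0,0,0,0,0.9],[0,0,0,0,0.9]]]'|grep -v rot
python3 - <<'E'
from h import *
import pickle
plan([.4865,-.036,.06],90)
c=cam("wrist"); im=robot.grab_frame("wrist"); cv2.imwrite("pics/w6.png",im)
print(proj(c,[.4865,-.036,.049]))
h=cv2.cvtColor(im,cv2.COLOR_BGR2HSV); n,l,st,ce=cv2.connectedComponentsWithStats(cv2.inRange(h,(0,0,140),(180,60,255)))
for i in range(1,n):
    if 800<st[i][4]<9000: print(st[i],ce[i].round(1),onz(c,ce[i],.049))
E
```

```text
time: 24.87
position: [0.4823, -0.041, 0.1496]
wrist_force: [-0.5, -0.0, -0.4]
grip_width: 0.0829
t 24.87 pos [ 0.4823 -0.041   0.1496] x-axis [ 0.092  0.003 -0.996] jaw 89.58 F [-0.5 -0.  -0.4] w 0.0829 j6 -1.67
twist -0.42
shift cm [ 8.96  0.47 -0.41]
[322.160108   232.22302746]
[ 300  210   45   43 1493] [321.9 230.7] [ 0.48544138 -0.03614879  0.049     ]
[ 178  411  132   54 6194] [242.2 435.4] [ 0.66070776 -0.10160458  0.049     ]
[ 306  411  187   49 5582] [402.5 439.7] [0.66661082 0.02959256 0.049     ]
```

```bash
python3 -m creep '[[[1,0.25,-0.2,0,0.9],[1.5,0.2,-0.2,0,0.9],[1.5,0,0,0,0.9],[1.5,0,0,0,0.9],[1.5,0,0,0,0.9],[1.2,0,0,0,0.9],[0.8,0,0,0,0.9],[0.4,0,0,0,0.9],[0,0,0,0,0.9],[0,0,0,0,0.9]]]'|grep -v rot
python3 - <<'E'
from h import *
plan([.4875,-.036,.024],90)
E
```

```text
time: 25.75
position: [0.4919, -0.0348, 0.0561]
wrist_force: [0.3, -0.8, 1.0]
grip_width: 0.0826
t 25.75 pos [ 0.4919 -0.0348  0.0561] x-axis [ 0.106  0.002 -0.994] jaw 89.62 F [ 0.3 -0.8  1. ] w 0.0826 j6 -1.66
twist -0.38
shift cm [ 3.14 -0.13 -0.77]
```

```bash
python3 -m creep '[[[0.5,-0.1,-0.4,0,0.9],[0.8,0,-0.35,0,0.9],[0.8,0,-0.1,0,0.9],[0.6,0,0,0,0.9],[0.35,0,0,0,0.9],[0.1,0,0,0,0.9],[0,0,0,0,0.9],[0,0,0,0,0.9],[0,0,0,0,0.9],[0,0,0,0,0.9]]]'|grep -v rot
python3 - <<'E'
from h import *
plan([.4875,-.036,.024],90)
E
```

```text
time: 26.58
position: [0.4876, -0.036, 0.0223]
wrist_force: [-0.6, 0.0, -1.0]
grip_width: 0.0827
t 26.58 pos [ 0.4876 -0.036   0.0223] x-axis [ 0.109  0.002 -0.994] jaw 89.61 F [-0.6  0.  -1. ] w 0.0827 j6 -1.67
twist -0.39
shift cm [-0.17 -0.    0.01]
```

```bash
python3 -m creep '[[[-0.15,0,0,0,0.9],[0,0,0,0,0],[0,0,0,0,0],[0,0,0,0,0],[0,0,0,0,0],[0,0,0,0,0],[0,0,0,0,0],[0,0,0,0,0],[0,0,0,0,0],[0,0,0,0,0]]]'|grep -v rot
python3 - <<'E'
from h import *
plan([.4875,-.036,.25],90)
E
```

```text
time: 27.42
position: [0.4882, -0.036, 0.025]
wrist_force: [0.1, -0.1, 1.0]
grip_width: 0.0316
t 27.42 pos [ 0.4882 -0.036   0.025 ] x-axis [ 0.111  0.002 -0.994] jaw 89.61 F [ 0.1 -0.1  1. ] w 0.0316 j6 -1.67
twist -0.39
shift cm [-22.37   0.05   2.42]
```

```bash
python3 -m creep '[[[-0.5,0,0.05,0,0],[-1,0,0.1,0,0],[-2,0,0.2,0,0],[-3,0,0.3,0,0],[-3.5,0,0.4,0,0],[-3.5,0,0.4,0,0],[-3,0,0.4,0,0],[-3,0,0.3,0,0],[-2,0,0.2,0,0],[-0.5,0,0.05,0,0]]]'|grep -v rot
python3 - <<'E'
from h import *
plan([.529,-.2855,.25],90)
E
```

```text
time: 28.25
position: [0.4814, -0.0362, 0.2587]
wrist_force: [1.5, 0.5, -2.2]
grip_width: 0.0313
t 28.25 pos [ 0.4814 -0.0362  0.2587] x-axis [ 0.1    0.002 -0.995] jaw 89.6 F [ 1.5  0.5 -2.2] w 0.0313 j6 -1.65
twist -0.4
shift cm [  1.29 -24.9    4.83]
```

```bash
python3 -m creep '[[[0,-2,0.4,0,0],[0,-3,0.6,0,0],[0,-3.5,0.7,0,0],[0,-3.5,0.7,0,0],[0,-3.5,0.7,0,0],[0,-3.5,0.7,0,0],[0,-3,0.5,0,0],[0,-2,0.3,0,0],[0,-0.8,0,0,0],[0,0,0,0,0]]]'|grep -v rot
python3 - <<'E'
from h import *
plan([.529,-.2855,.19],90)
E
```

```text
time: 29.08
position: [0.5212, -0.2928, 0.2588]
wrist_force: [0.6, 0.4, -1.8]
grip_width: 0.0313
t 29.08 pos [ 0.5212 -0.2928  0.2588] x-axis [ 0.096  0.007 -0.995] jaw 89.8 F [ 0.6  0.4 -1.8] w 0.0313 j6 -2.14
twist -0.2
shift cm [6.93 0.69 0.12]
```

```bash
python3 -m creep '[[[0.5,0.35,0,0,0],[1,0.3,0,0,0],[1.2,0,0,0,0],[1.2,0,0,0,0],[1,0,0,0,0],[0.8,0,0,0,0],[0.5,0,0,0,0],[0.2,0,0,0,0],[0,0,0,0,0],[0,0,0,0,0]]]'|grep -v rot
python3 - <<'E'
from h import *
plan([.529,-.2855,.180],90)
c=cam("wrist"); im=robot.grab_frame("wrist"); cv2.imwrite("pics/w7.png",im)
z=robot.sense()["position"][2]-.025
h=cv2.cvtColor(im,cv2.COLOR_BGR2HSV)
n,l,st,ce=cv2.connectedComponentsWithStats(cv2.inRange(h,(105,150,40),(125,255,255)))
for i in range(1,n):
    if st[i][4]>4000:
        k,_=cv2.findContours((l==i).astype(np.uint8),0,2); q=max(k,key=cv2.contourArea)[:,0]
        q=q[(q[:,1]<268)&(q[:,1]>2)&(q[:,0]>2)][::6]; Q=np.array([onz(c,u,z+.013)[:2] for u in q])
        for _ in range(3):
            s=np.linalg.lstsq(np.c_[2*Q,np.ones(len(Q))],(Q**2).sum(1),rcond=None)[0]; r=np.sqrt(s[2]+s[0]**2+s[1]**2)
            e=abs(np.linalg.norm(Q-s[:2],axis=1)-r); Q=Q[e<=max(.0015,np.percentile(e,85))]
        print(st[i],"centre",s[:2].round(4),"r",r.round(4),"res",e.max().round(4))
E
```

```text
time: 29.92
position: [0.5248, -0.2753, 0.1851]
wrist_force: [-0.2, -0.6, -3.3]
grip_width: 0.0311
t 29.92 pos [ 0.5248 -0.2753  0.1851] x-axis [ 0.089  0.013 -0.996] jaw 90.14 F [-0.2 -0.6 -3.3] w 0.0311 j6 -2.13
twist 0.14
shift cm [ 0.53 -1.03  0.37]
[  158   114   315   211 47202] centre [ 0.5215 -0.2748] r 0.0725 res 0.0006
[    0   120   149   231 25271] centre [ 0.4871 -0.3825] r 0.0294 res 0.0031
```

```bash
python3 -m creep '[[[0,-0.5,0.3,0,0],[0,-0.5,0.2,0,0],[0,0,0,0,0],[0,0,0,0,0],[0,0,0,0,0],[0,0,0,0,0],[0,0,0,0,0],[0,0,0,0,0],[0,0,0,0,0],[0,0,0,0,0]]]'|grep -v rot
python3 - <<'E'
from h import *
plan([.5303,-.286,.180],90)
E
```

```text
time: 30.8
position: [0.5316, -0.288, 0.1881]
wrist_force: [-0.7, -0.2, -2.9]
grip_width: 0.0315
t 30.8 pos [ 0.5316 -0.288   0.1881] x-axis [ 0.093  0.011 -0.996] jaw 90.07 F [-0.7 -0.2 -2.9] w 0.0315 j6 -2.14
twist 0.07
shift cm [ 0.8   0.19 -0.2 ]
```

Within 2 mm. Lowering gently.

```bash
python3 -m creep '[[[0.2,0.15,-0.2,0,0],[0.3,0,-0.05,0,0],[0.3,0,-0.03,0,0],[0.2,0,0,0,0],[0.1,0,0,0,0],[0,0,0,0,0],[0,0,0,0,0],[0,0,0,0,0],[0,0,0,0,0],[0,0,0,0,0]]]'|grep -v rot
python3 - <<'E'
from h import *
plan([.5303,-.286,.169],90)
E
```

```text
time: 31.63
position: [0.5293, -0.2858, 0.1752]
wrist_force: [0.1, -0.3, -3.8]
grip_width: 0.0312
t 31.63 pos [ 0.5293 -0.2858  0.1752] x-axis [ 0.092  0.011 -0.996] jaw 90.09 F [ 0.1 -0.3 -3.8] w 0.0312 j6 -2.14
twist 0.09
shift cm [ 0.63 -0.02  0.04]
```

```bash
python3 -m creep '[[[0.15,0,0,0,0],[0.15,0,0,0,0],[0.15,0,0,0,0],[0.1,0,0,0,0],[0.1,0,0,0,0],[0,0,0,0,0],[0,0,0,0,0],[0,0,0,0,0],[0,0,0,0,0],[0,0,0,0,0]]]'|grep -v rot
python3 - <<'E'
from h import *
plan([.5303,-.286,.169],90)
E
```

```text
time: 32.47
position: [0.5305, -0.2861, 0.1696]
wrist_force: [-0.5, 0.0, -0.5]
grip_width: 0.0312
t 32.47 pos [ 0.5305 -0.2861  0.1696] x-axis [ 0.094  0.01  -0.996] jaw 90.09 F [-0.5  0.  -0.5] w 0.0312 j6 -2.14
twist 0.09
shift cm [ 0.06  0.01 -0.03]
```

The weight is taken off the wrist at the seated height. Releasing.

```bash
python3 -m creep '[[[0.1,0,0,0,0],[0,0,0,0,0],[0,0,0,0,0.4],[0,0,0,0,0.5],[0,0,0,0,0.7],[0,0,0,0,0.9],[0,0,0,0,0.9],[0,0,0,0,0.9],[0,0,0,0,0.9],[0,0,0,0,0.9]]]'|grep -v rot
python3 -m creep '[[[-0.5,0,0.05,0,0.9],[-1,0,0.1,0,0.9],[-2,0,0.2,0,0.9],[-2.5,0,0.2,0,0.9],[-3,0,0.3,0,0.9],[-3,0,0.3,0,0.9],[-2,0,0.2,0,0.9],[-0.5,0,0,0,0.9],[0,0,0,0,0.9],[0,0,0,0,0.9]]]'|grep -v rot
python3 - <<'E'
from h import *
plan([.5303,-.286,.33])
c=cam("wrist"); im=robot.grab_frame("wrist"); s=robot.grab_frame("side"); f=robot.grab_frame("scene")
h=cv2.cvtColor(im,cv2.COLOR_BGR2HSV)
n,l,st,ce=cv2.connectedComponentsWithStats(cv2.inRange(h,(105,150,40),(125,255,255)))
for i in range(1,n):
    if st[i][4]>4000: print(st[i],ce[i].round(1))
    if st[i][4]>4000 and st[i][0]>150 and st[i][1]>50:
        k,_=cv2.findContours((l==i).astype(np.uint8),0,2); q=max(k,key=cv2.contourArea)[:,0]
        q=q[q[:,1]<268][::5]
        for z in(.157,):
            Q=np.array([onz(c,u,z)[:2] for u in q]); a=np.linalg.lstsq(np.c_[2*Q,np.ones(len(Q))],(Q**2).sum(1),rcond=None)[0]; r=np.sqrt(a[2]+a[0]**2+a[1]**2)
            print("plate",a[:2],r,abs(np.linalg.norm(Q-a[:2],axis=1)-r).max())
D=cam("side"); S=cam("scene")
for nm,cc,g in(("side",D,s),("scene",S,f)):
    hh=cv2.cvtColor(g,cv2.COLOR_BGR2HSV); m=cv2.inRange(hh,(105,150,60),(125,255,255)); n,l,st,ce=cv2.connectedComponentsWithStats(m)
    for i in range(1,n):
        if st[i][4]>600: print(nm,st[i],ce[i].round(1))
a=cv2.resize(s[255:385,350:490],(400,371),interpolation=2); b=cv2.resize(f[195:275,185:270],(400,371),interpolation=2)
cv2.imwrite("pics/fin.png",np.vstack([np.hstack([a,b]),np.hstack([cv2.resize(s[150:270,190:290],(190,228)),cv2.resize(im,(304,228)),cv2.resize(f[180:360,100:470],(306,228))])]))
E
```

```text
time: 33.3
position: [0.5319, -0.2867, 0.1693]
wrist_force: [0.3, -0.5, -0.1]
grip_width: 0.0814
time: 34.13
position: [0.5304, -0.2876, 0.3267]
wrist_force: [0.0, 0.8, -0.1]
grip_width: 0.0825
t 34.13 pos [ 0.5304 -0.2876  0.3267] x-axis [ 0.097  0.008 -0.995] jaw 90.07 F [ 0.   0.8 -0.1] w 0.0825 j6 -2.12
shift cm [-0.33  0.17  0.02]
[   23   105   181   173 22338] [113.9 189.9]
[  228   105   177   174 22507] [315.7 190.6]
plate [ 0.52842055 -0.28589691] 0.0726575597465576 0.0008439244097764448
side [ 383  276   71   49 2349] [417.5 301.2]
side [ 459  363  109   92 6709] [513.3 409.8]
side [ 283  372  106   96 7330] [335.3 420.7]
scene [ 340   37   22   56 1071] [350.3  65.9]
scene [419  43  18  55 796] [426.   67.1]
scene [576 140  64  36 784] [606.9 160.7]
scene [ 199  203   83   28 1512] [241. 218.]
scene [ 126  228   63   36 1485] [157.2 247. ]
```

The cover's outline in both fixed cameras matches the original seated one to within 1 px. One numeric check that the carrier still hangs as in the last picture, then hand in.

Run:
```python
from h import *
s=robot.grab_frame("side")
b=cv2.resize(s[120:270,140:290],None,fx=2.66,fy=2.66,interpolation=2); a=cv2.imread("pics/h3.png")[:,:b.shape[1]]
d=cv2.absdiff(a,b).max(2); print("stand region changed px",(d[150:310,150:350]>40).sum())
d0=cv2.absdiff(cv2.imread("pics/side0.png"),s).max(2); n,l,st,c=cv2.connectedComponentsWithStats((d0>40).astype(np.uint8))
print([list(q) for q in st[1:] if q[4]>15])
print(robot.hand_in())
```

```text
stand region changed px 8
[[np.int32(0), np.int32(0), np.int32(26), np.int32(57), np.int32(1254)], [np.int32(40), np.int32(0), np.int32(126), np.int32(318), np.int32(10495)], [np.int32(220), np.int32(0), np.int32(58), np.int32(25), np.int32(285)], [np.int32(467), np.int32(0), np.int32(27), np.int32(7), np.int32(55)], [np.int32(467), np.int32(11), np.int32(21), np.int32(5), np.int32(23)], [np.int32(449), np.int32(17), np.int32(53), np.int32(56), np.int32(2207)], [np.int32(24), np.int32(19), np.int32(3), np.int32(12), np.int32(21)], [np.int32(28), np.int32(19), np.int32(15), np.int32(18), np.int32(121)], [np.int32(279), np.int32(23), np.int32(20), np.int32(11), np.int32(92)], [np.int32(303), np.int32(29), np.int32(16), np.int32(18), np.int32(167)], [np.int32(14), np.int32(38), np.int32(35), np.int32(51), np.int32(209)], [np.int32(63), np.int32(74), np.int32(11), np.int32(7), np.int32(37)], [np.int32(32), np.int32(91), np.int32(61), np.int32(62), np.int32(902)], [np.int32(27), np.int32(95), np.int32(8), np.int32(10), np.int32(41)], [np.int32(44), np.int32(127), np.int32(22), np.int32(21
[... 842 characters left out ...]
(54), np.int32(303), np.int32(59), np.int32(17), np.int32(263)], [np.int32(44), np.int32(312), np.int32(33), np.int32(18), np.int32(325)], [np.int32(67), np.int32(320), np.int32(43), np.int32(38), np.int32(869)], [np.int32(399), np.int32(335), np.int32(27), np.int32(13), np.int32(78)], [np.int32(397), np.int32(340), np.int32(7), np.int32(3), np.int32(17)], [np.int32(394), np.int32(344), np.int32(9), np.int32(6), np.int32(36)], [np.int32(38), np.int32(348), np.int32(28), np.int32(19), np.int32(295)], [np.int32(108), np.int32(352), np.int32(10), np.int32(8), np.int32(18)], [np.int32(66), np.int32(360), np.int32(6), np.int32(6), np.int32(17)]]
the job is handed in; nothing more can be done
None
```

The job is done and handed in at about 34 s. I laid the 148 mm cover knob up on the bench, hung the carrier on the red hook of the silver-tray stand, and put the cover back on the jar.

**Cover:** it looks seated and level. Its outline in both fixed cameras is within 1 px of the original. Its centre measures (0.528, -0.286), within about 2 mm of the jar's axis. The wrist stopped carrying its weight at the expected seated height.

**Carrier:** it hangs freely between the hook tip and the post, and the stand area barely changed (8 px in the enlarged crop) between its release and the end. In the side view the only changes on the bench are at the jar, its contents and the hook; the rest is the arm moving. I made no separate check of the bystanders.

**Checks that failed or disagreed:**
- **Final picture:** the viewer refused it because the 12-picture limit was reached, so the last checks are numeric only.
- **Tool tilt:** the tool drifted to about 6° of tilt during the job. I gripped the cover with the jaws across that tilt so it stayed close to level.
- **Measurements:** the hook tip measured 162 mm high against the stated 171 mm; I used the larger value for clearance. The plate's radius measured 72.6 mm against 74 mm.

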